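Index the press dial and slide the yellow yo-yo sled under the punch

TASK

First lift the red spring knob on the dial under the lever press, swing the dial clockwise (seen from above) and let the pin drop fully home into the next hole, the one with the yellow tab, so that the guide channel faces the open bench. Then draw the sled with the yellow yo-yo half out of the low rack (its handle is under the roof, so only the head can be held there), set it down flat clear of the rack, take it afresh (only the black handle stays clear of the press) and slide it, yo-yo first, into the channel until the steel boss in the middle of the yo-yo half is exactly under the punch tip. Leave it lying flat in the channel with the pin still home, and do not disturb the other things on the bench.

Things in the scene. Friction and masses are not known exactly. Their poses are not given: they have to be found in the camera images.
- punch_tip (a point): lowest point of the press's fixed punch, 80 mm above the bench, straight above the dial's axis. The punch widens to 22 mm; 62 mm up comes a 28 mm square ram, at 280 mm above the bench a 64 mm wide cast head reaching 30 mm past the tip to the point's -y. The column (66 x 85 mm, near face 180 mm from the tip) and its 170 mm wide foot (near edge 135 mm off) stand on the +y side
- channel (a point): dial centre at channel floor level, 34 mm above the bench, on the dial's vertical axis; turns with the dial. x points out of the channel's flared mouth. Steel disc 200 mm across, 12 mm thick. Two fences 9 mm high, 10 mm thick, 48 mm apart inside, run from x = -45 to 66 mm, then flare out to 95 mm; no end stop. A lug on the point's -y side carries the index pin
- dial (a joint): turn of the dial, rad: 0 in the start hole, grows clockwise seen from above. Holes at 0, 0.785 (the next one, yellow tab) and 1.571 in the fixed aluminium sector under the lug; end stops -0.1 and 1.7. Stays where it is left; about 2 to 3 N at the knob turns it
- knob_top (a point): centre of the top of the red index knob, an upright cylinder 26 mm across, 38 mm high, on the dial's lug 115 mm from the dial's axis. Top 88 mm above the bench when the pin is home; the lug's top is at 34 mm. Lifting it draws the pin; held up, it swings with the dial round the dial's axis
- index_pin (a joint): lift of the index pin, m: 0 fully home in a hole, 0.009 when its tip is level with the sector's top (it rests so between holes), end stop at 0.016; a spring and its weight pull it down with 7 to 10 N. The 10 mm round-nosed pin fits a 13 mm wide hole
- rack: low plywood rack, fixed, two bays side by side 100 mm apart; origin on the bench under its centre, open to its -x. Roof 90 (x) x 240 mm (y), underside 58 and top 70 mm above the bench; upright walls 8 mm thick at y = -115, 0, 115 mm; back wall at x = 45 to 55 mm
- sled: sled to use: aluminium bar 190 x 44 x 12 mm, 0.25 to 0.5 kg; origin under its centre, x towards the yo-yo end. Yellow yo-yo half (disc 56 mm across, 22 high) centred at x = 60 mm, top 34 mm above the underside; black handle block 50 (x) x 20 (y) x 33 mm centred at x = -55 mm. It starts flat in the rack, head out towards the rack's -x, the roof covering all behind about x = -15 mm
- sled_mark (a point): middle of the top face of the yellow yo-yo half on the sled, where a dark steel boss 12 mm across stands 2 mm proud: the marked spot
- sled_handle (a point): middle of the top of the black handle of the yellow yo-yo's sled, 45 mm above the sled's underside, 115 mm from the marked spot
- blue_sled: bystander: the same sled with a blue yo-yo half, in the rack's other bay; origin and axes as for the yellow one
- pad_box: bystander: clear acrylic pad box 79 x 114 x 41 mm with black pads, origin under its centre
- oil_bottle: bystander: white oil bottle with red cap, 56 mm across, 150 mm high, upright, origin under its centre
- white_yoyo: bystander: white yo-yo 56 mm across, 40 mm thick, lying flat, origin under its centre
- steel_plate: bystander: brushed steel flat plate 90 x 150 x 8 mm, origin under its centre
- spacer: bystander: stainless ring 60 mm across, 35 mm high, origin under its centre
- screwdriver: bystander: screwdriver 180 mm long, lying, origin under its middle

How it is judged:
By the outcome, as a careful person would: the job done as asked, in the order asked, and still so for the second after the job is handed in, with the robot touching nothing.
It also fails if it takes over 72 s, if anything falls off the work surface, if the arm or the gripper's body presses on something with over 40 N, if the wrist force passes 120 N, or if a joint passes its speed limit or range.

ROBOT

A 6-joint arm with a two-finger parallel gripper is mounted at the origin on the work surface. World frame = base frame: x ahead of the robot, y to its left, z up, the work surface at z = 0. Lengths are in m, angles in rad, forces in N, time in s.
With the tool pointing down it reaches from about 0.2 to 0.875 m from the base axis. Payload 3.4 kg.
Tool frame: the origin (TCP) lies between the finger pads; the fingertips stand 25 mm ahead of it and the grasp point (between the pads) lies 6 mm ahead of it (r.nose_length is the z of the fingertips in the tool frame, in m); z points along the fingers, x is the direction in which the jaws open and shut, and the axes are right-handed (so a half turn about z gives the same grasp; the last joint's range is limited). The gripper opens to 94 mm and grips with 3 to 60 N. Pads are 16 mm wide; open, the fingers measure 119 mm over their backs; the gripper's body (75 mm by 177 mm) begins 78 mm behind the grasp point.
Start: joints at [1.031, 0.276, 1.505, -0, 1.361, -0.121], TCP at [0.234, 0.525, 0.23] pointing down, gripper open.
Joint ranges: [-2.89, 2.89], [-0.75, 2.08], [0.22, 2.7], [-1.18, 4.32], [0.11, 2.71], [-2.7, 2.7]. Speed limits (rad/s): [2.57, 2.57, 3.14, 3.14, 3.14, 3.14].

INTERFACE

Orientations are given as a unit quaternion [w, x, y, z].
In Python, from plant import r, gripper_to, inverse_kinematics, vision, models, telemetry gives the robot as it stands. Calls block until the motion is done:
- r.move_to(position, orientation): joint-space move of the TCP to a pose.
- r.move_l(position, rot=None, vel=0.15, guard=None): straight line of the TCP; rot=None keeps the orientation; vel is the mean speed in m/s. With guard (N) it stops when the force on the tool has changed by that much, and returns True; else False.
- r.movej(angles): joint-space move.
- gripper_to(opening, f_grip=None): finger opening in m; f_grip is the grip in N (None keeps the last); returns when the fingers have stopped.
- r.hold(seconds).
- inverse_kinematics(position, orientation): joint angles nearest the present ones, or None.
- vision.snapshot(name): name is "scene" or "top" or "wrist"; returns the picture (480x640x3 uint8, red, green, blue); there is no depth.
- vision.get_calibration(name): a dict with "fx", "fy", "cx", "cy" (pixels), "position" and "orientation" of the camera in the world. Camera axes: x right, y down, z forward; pixel columns grow to the right and rows downward; lengths in m; the calibration is good to about 2 mm. A picture is of the moment at which its call begins: read the wrist's pose just before it. get_calibration takes no time and is no camera call; for the wrist camera it gives the pose at the moment of the call.
A pose or a line that the arm cannot do raises r.PlanningError and nothing moves.
- r.sign_off(): hands the job in, once; it reports no verdict.
Trained networks look in the newest picture that a camera, given by its name, has taken for a name from the list of things; names that differ only in an ending like _2 or _b are one class to them, and where a whole thing is asked for, a point or a joint stands for the part that bears it (a point fixed in the world has none). Each returns a list of dicts, best first, with "score" (0 to 1); they miss things now and then, are a little off and sometimes report something else, mostly with a low value. They report only what shows in the picture. A call takes as long as a camera call.
- models.boxes_of(thing, camera): "at" ([x, y, z] in m, in world coordinates, good to about 4 mm: the middle of the surface that is visible of it).
- models.regions_of(thing, camera): "pixels" (480x640 bool, what is visible of it).
- models.mark_of(thing, camera): "at" ([x, y, z] in m, in world coordinates, good to about 4 mm: a listed point, or the origin of a listed thing).
Readings, each from a call of its own:
- telemetry.current_t(): time.
- telemetry.current_joints(): joint angles.
- telemetry.current_dq(): joint speeds.
- telemetry.current_joint_efforts(): joint torques, N m.
- telemetry.current_ee_pos(): TCP position.
- telemetry.current_tool_rot(): TCP orientation.
- telemetry.current_wrist_force(): force on the tool from outside, world axes, zero at the start.
- telemetry.current_torque(): the same for the moment, N m.
- telemetry.current_opening(): finger opening in m.
Only numpy, scipy, OpenCV 4.12 (cv2) and the standard library are available. Lean on these libraries where they do the work, as an engineer would, in place of code of your own. Each camera call takes 0.05 s, during which the arm holds its last target. There are 200 camera calls.

## Working session

There is one attempt and no reset: what is moved stays moved. The work goes in short steps, each a Python script; the robot and the scene stay as the last script left them, time stands still between calls to the robot, and variables do not carry over. Pictures are saved under pics/ and viewed, about 8 in all and at most 12, crops included, and the job is handed in when it is done.

```bash
ls; mkdir -p pics; cat > h.py <<'E'
import numpy as np, cv2
from plant import r, gripper_to, inverse_kinematics, vision, models, telemetry
from scipy.spatial.transform import Rotation as R
def down(yaw):
    """tool z down, jaw axis x at angle yaw in world"""
    c,s=np.cos(yaw),np.sin(yaw)
    q=R.from_matrix(np.array([[c,s,0],[s,-c,0],[0,0,-1]])).as_quat()
    return [q[3],q[0],q[1],q[2]]
def save(img,name): cv2.imwrite('pics/'+name+'.png',cv2.cvtColor(img,cv2.COLOR_RGB2BGR))
def mark(t,c,n=1):
    return [(np.round(d['at'],4).tolist(),round(d['score'],2)) for d in models.mark_of(t,c)[:n]]
def pix2z(cam,u,v,z,k=None):
    k=k or vision.get_calibration(cam); q=k['orientation']
    M=R.from_quat([q[1],q[2],q[3],q[0]]).as_matrix()
    d=M@np.array([(u-k['cx'])/k['fx'],(v-k['cy'])/k['fy'],1]); p=np.array(k['position'])
    return p+d*(z-p[2])/d[2]
E
python3 - <<'E'
from h import *
for c in ['scene','top']:
    save(vision.snapshot(c),c+'0'); print(c,vision.get_calibration(c))
    for t in 'punch_tip channel knob_top rack sled sled_mark sled_handle blue_sled pad_box oil_bottle white_yoyo steel_plate spacer screwdriver'.split():
        print(t,mark(t,c,2))
print(telemetry.current_t(),telemetry.current_tool_rot(), r.nose_length)
E
```

```text
pics
scene {'fx': 519.5832310672215, 'fy': 519.5832310672215, 'cx': 313.49738288524946, 'cy': 238.95140695737413, 'position': array([1.33946002, 0.47972012, 0.75433698]), 'orientation': array([-0.22807554,  0.43631576,  0.77642808, -0.39340761])}
punch_tip [([0.6186, 0.2225, 0.0808], 0.64)]
channel [([0.6149, 0.2153, 0.0353], 0.84)]
knob_top [([0.5324, 0.1451, 0.0892], 0.46)]
rack [([0.6773, -0.3397, -0.0001], 0.97), ([0.6068, -0.3818, 0.0033], 0.38)]
sled [([0.6066, -0.3825, 0.0027], 0.73)]
sled_mark [([0.5528, -0.3765, 0.0319], 0.82)]
sled_handle []
blue_sled [([0.6224, -0.2767, 0.0012], 0.56)]
pad_box []
oil_bottle [([0.3647, -0.1551, -0.0008], 0.84), ([0.7902, 0.0513, -0.0011], 0.3)]
white_yoyo [([0.3669, 0.0744, 0.0036], 0.8)]
steel_plate [([0.7902, 0.0522, 0.0027], 0.64)]
spacer [([0.7764, 0.207, -0.0027], 0.95), ([0.3026, 0.3739, 0.0007], 0.23)]
screwdriver []
top {'fx': 575.8667512205598, 'fy': 575.8667512205598, 'cx': 313.05982488617934, 'cy': 237.98246929869802, 'position': array([ 4.65754607e-01, -6.77544549e-04,  1.41213221e+00]), 'orientation': array([ 0.02164928, -0.70159335,  0.71198431, -0.01940146])}
punch_tip [([0.6219, 0.2146, 0.0847], 0.88), ([0.5297, 0.1387, 0.0882], 0.16)]
channel [([0.6178, 0.2165, 0.033], 0.9)]
knob_top [([0.5307, 0.1354, 0.0924], 0.48)]
rack [([0.6765, -0.3405, 0.0012], 0.62)]
sled [([0.6106, -0.379, 0.0], 0.78), ([0.7963, 0.0588, 0.0017], 0.71)]
sled_mark [([0.5568, -0.3758, 0.0348], 0.95)]
sled_handle []
blue_sled []
pad_box [([0.2945, -0.3043, 0.0028], 0.59)]
oil_bottle [([0.3592, -0.1576, -0.0025], 0.68)]
white_yoyo [([0.3646, 0.0809, 0.0054], 0.58), ([0.2964, 0.3761, -0.0], 0.52)]
steel_plate [([0.7908, 0.0524, 0.0019], 0.74)]
spacer [([0.7684, 0.2047, -0.0001], 0.7), ([0.3616, -0.1581, -0.0018], 0.46)]
screwdriver [([0.2986, 0.3707, -0.0007], 0.72)]
1.5 [-2.45669071e-05  8.38654881e-01  5.44663186e-01  5.70130820e-05] 0.025
```

View pics/scene0.png

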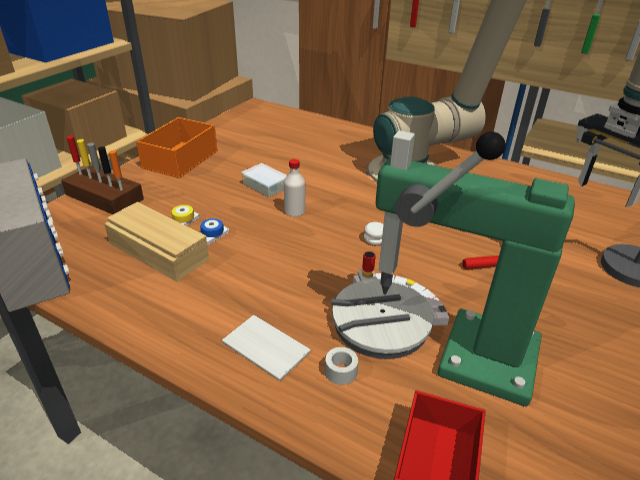

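View pics/top0.png

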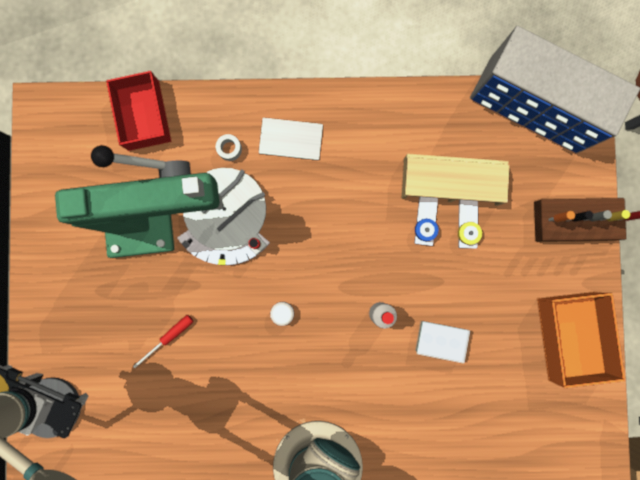

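The scene view shows the press with the dial and its red knob at about (368,263), and the yellow head at (183,213). The top view agrees: knob (254,243), yellow tab (222,260), yellow head (470,233). The network points match these heights and spacings (knob to axis about 117 mm). I'll look closer at the dial and knob with the wrist camera.

```bash
python3 - <<'E'
from h import *
k=vision.get_calibration('wrist')
T=R.from_quat(np.roll(telemetry.current_tool_rot(),-1)); 
print('cam in tool',T.inv().apply(k['position']-telemetry.current_ee_pos()),(T.inv()*R.from_quat(np.roll(k['orientation'],-1))).as_matrix().round(2).tolist(),k['fx'])
a=np.radians(-48)
for yaw in (a,a+np.pi): print(yaw,inverse_kinematics([0.531,0.138,0.2],down(yaw)), inverse_kinematics([0.505,0.22,0.09],down(yaw-.785)))
r.move_to([0.50,0.10,0.24],down(a+np.pi) if inverse_kinematics([0.50,0.10,0.24],down(a)) is None else down(a))
k=vision.get_calibration('wrist'); img=vision.snapshot('wrist'); save(img,'w1'); print(k['position'])
for t in 'punch_tip channel knob_top'.split(): print(t,mark(t,'wrist',2))
reg=models.regions_of('knob_top','wrist')
if reg:
    m=reg[0]['pixels']; v,u=np.nonzero(m); print('knob px',u.min(),u.max(),v.min(),v.max())
print(telemetry.current_t(),telemetry.current_joints())
E
```

```text
cam in tool [ 4.43227514e-06 -6.98726019e-02 -1.53155436e-01] [[1.0, -0.0, 0.0], [0.0, 0.97, 0.24], [-0.0, -0.24, 0.97]] 398.8805733567052
-0.8377580409572782 [ 1.27427641e-01  2.55463308e-01  1.61165047e+00 -4.44089210e-16
  1.27447888e+00  9.65185682e-01] [ 2.84526139e-01  3.55516216e-01  1.76586620e+00 -4.44089210e-16
  1.02021024e+00  1.90728418e+00]
2.3038346126325147 [ 1.27427641e-01  2.55463308e-01  1.61165047e+00 -4.44089210e-16
  1.27447888e+00 -2.17640697e+00] [ 2.84526139e-01  3.55516216e-01  1.76586620e+00 -4.44089210e-16
  1.02021024e+00 -1.23430847e+00]
[0.55043123 0.14734049 0.39318963]
punch_tip []
channel [([0.6216, 0.2135, 0.0325], 0.7)]
knob_top [([0.5296, 0.1386, 0.0874], 0.82)]
knob px 298 330 146 179
3.575 [6.20839164e-02 1.72034345e-01 1.62134089e+00 7.24260854e-05
 1.34823017e+00 8.98548197e-01]
```

View pics/w1.png

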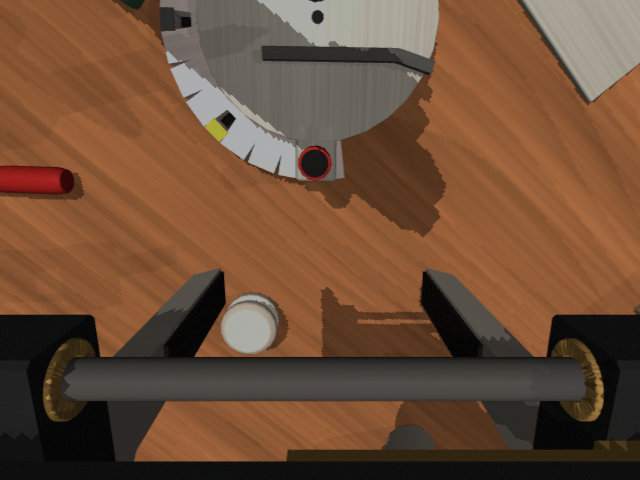

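The wrist view shows the knob top at about (314,162), the dial's centre hole at (318,16), the near fence running (262,46) to (390,49), and the yellow tab at (217,127). The camera sits on the tool's -y side, so I'll turn the tool round to keep it away from the press.

```bash
cat > e1.py <<'E'
from h import *
img=cv2.cvtColor(cv2.imread('pics/w1.png'),cv2.COLOR_BGR2RGB)
k=vision.get_calibration('wrist')
hsv=cv2.cvtColor(img,cv2.COLOR_RGB2HSV)
sub=((hsv[...,0]<8)|(hsv[...,0]>172))&(hsv[...,1]>150)&(hsv[...,2]>90)
ys,xs=np.nonzero(sub[140:185,290:340]); (cx,cy),rad=cv2.minEnclosingCircle(np.c_[xs+290,ys+140].astype(np.float32))
print('knob circ',cx,cy,rad)
kn=pix2z('wrist',cx,cy,0.088,k); print('knob',kn)
c=pix2z('wrist',317.5,16.5,0.034,k); print('hub',c)
f=[pix2z('wrist',u,v,0.043,k) for u,v in((262,46),(390,49))]; d=f[1]-f[0]; print('fence len',np.linalg.norm(d),'ang',np.degrees(np.arctan2(d[1],d[0])))
d=kn-c; print('lug ang',np.degrees(np.arctan2(d[1],d[0])),'rad',np.hypot(*d[:2]))
y=pix2z('wrist',217,129,0.02,k)-c; print('tab ang',np.degrees(np.arctan2(y[1],y[0])))
E
python3 e1.py
```

```text
knob circ 314.39886474609375 162.7471923828125 16.647077560424805
knob [0.53287755 0.14003426 0.088     ]
hub [0.61918167 0.21524461 0.034     ]
fence len 0.10366541929832715 ang -49.17095585402642
lug ang -138.92924341479085 rad 0.11447706055798526
tab ang 176.15574453772928
```

```bash
cat > e2.py <<'E'
from h import *
C=np.array([0.6190,0.2153]); rk=0.1147; a0=np.radians(-139)
def kp(a,z): return [C[0]+rk*np.cos(a),C[1]+rk*np.sin(a),z]
def rot(a): return down(a+np.pi/2+np.pi)
if __name__=='__main__':
    gripper_to(0.06)
    r.move_to([0.46,0.07,0.24],rot(a0))
    r.move_to(kp(a0,0.15),rot(a0))
    print('hit',r.move_l(kp(a0,0.082),vel=0.1,guard=8))
    gripper_to(0.0,f_grip=35)
    print('open',telemetry.current_opening(),telemetry.current_wrist_force())
    r.move_l(kp(a0,0.094),vel=0.05)
    print('lifted',telemetry.current_wrist_force(),telemetry.current_ee_pos())
    for i in range(1,7):
        a=a0-0.785*i/6
        r.move_l(kp(a,0.094),rot(a),vel=0.08)
        print(i,np.round(telemetry.current_wrist_force(),1),round(telemetry.current_opening(),4))
    print(telemetry.current_t())
    save(vision.snapshot('scene'),'s2'); print(mark('knob_top','scene'),mark('channel','scene'))
E
python3 e2.py
```

```text
hit False
open 0.02540600850904798 [-0.18492931 -0.76823742  0.76809356]
lifted [  2.81502437  -0.28070497 -10.70508696] [0.53248483 0.13999293 0.09361377]
1 [ 1.7  1.9 -9.7] 0.0255
2 [ 1.7  2.6 -9.7] 0.0254
3 [ 2.5  1.8 -9.2] 0.0257
4 [ 1.9  2.5 -9. ] 0.0253
5 [ 1.9  2.3 -9.4] 0.0254
6 [ 2.2  3.3 -9.7] 0.0258
11.4167
[([0.5044, 0.2243, 0.1008], 0.46)] [([0.6142, 0.2174, 0.0331], 0.92)]
```

```bash
cat > e3.py <<'E'
from e2 import *
a=a0-0.785
f=lambda:np.round(telemetry.current_wrist_force(),1)
for z in (0.091,0.088,0.085,0.083,0.082):
    g=r.move_l(kp(a,z),vel=0.04,guard=15); print(z,g,f(),telemetry.current_ee_pos().round(4))
    if g: break
E
python3 e3.py
```

```text
0.091 False [ 2.9  1.9 -8.5] [0.5046 0.2229 0.0909]
0.088 False [ 2.2  0.3 -8.9] [0.5046 0.2229 0.0879]
0.085 False [ 2.2 -1.  -7.3] [0.5046 0.223  0.0849]
0.083 False [ 2.4 -0.9 -7.2] [0.5047 0.2229 0.083 ]
0.082 False [ 1.3 -2.2 -5.7] [0.5046 0.223  0.0822]
```

```bash
cat > e4.py <<'E'
from e2 import *
a=a0-0.785
gripper_to(0.055); r.hold(0.2)
r.move_l(kp(a,0.17),vel=0.25)
img=vision.snapshot('scene'); print('knob',mark('knob_top','scene',2),'ch',mark('channel','scene'))
crop=cv2.resize(img[220:380,310:470],(480,480),interpolation=cv2.INTER_CUBIC)
# go view the dial: camera toward press, from -x side, then sled
r.move_to([0.42,0.10,0.26],rot(a-np.pi))
k=vision.get_calibration('wrist'); w=vision.snapshot('wrist'); save(w,'w4'); np.save('k4.npy',k,allow_pickle=True)
for t in('knob_top','channel','punch_tip'): print(t,mark(t,'wrist',2))
hs=cv2.cvtColor(w,cv2.COLOR_RGB2HSV)
save(np.hstack([crop[:, :320] if 0 else cv2.resize(crop,(300,300)),cv2.resize(w,(400,300))]),'c4')
print(telemetry.current_t(),telemetry.current_joints())
E
python3 e4.py
```

```text
knob [([0.5047, 0.2285, 0.0903], 0.51)] ch [([0.6145, 0.2167, 0.0335], 0.59)]
knob_top [([0.5039, 0.2212, 0.0885], 0.74)]
channel []
punch_tip []
16.9917 [ 7.24508607e-02  3.93655960e-02  1.72616873e+00 -9.39094373e-06
  1.37618699e+00  1.71238396e+00]
```

View pics/c4.png

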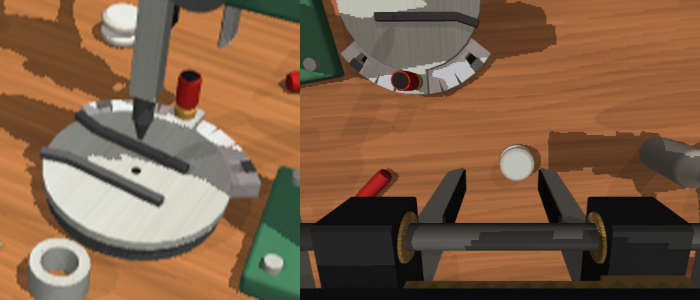

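The crops show the dial turned, the near fence level in the tangent-aligned wrist view, and the knob seated in front of the yellow tab. I'll confirm pin depth by touching the knob top lightly, then go and look at the sled.

```bash
cat > e5.py <<'E'
from e2 import *
a=a0-0.785
k=np.load('k4.npy',allow_pickle=True).item()
f=[pix2z('wrist',u,v,0.043,k) for u,v in((120,26),(245,27))]; d=f[1]-f[0]; print('fence ang',np.degrees(np.arctan2(d[1],d[0])))
r.move_to(kp(a,0.16),rot(a)); gripper_to(0.0,f_grip=10)
r.move_l(kp(a,0.120),vel=0.2)
g=r.move_l(kp(a,0.110),vel=0.02,guard=4); p=telemetry.current_ee_pos(); print('touch',g,'tip z',p[2]-0.025,telemetry.current_wrist_force())
r.move_l(kp(a,0.16),vel=0.25)
r.move_to([0.42,0.05,0.26],rot(a))
gripper_to(0.075)
r.move_to([0.46,-0.37,0.22],down(-np.pi/2))
k=vision.get_calibration('wrist'); w=vision.snapshot('wrist'); save(w,'w5'); np.save('k5.npy',k,allow_pickle=True)
for t in('sled','sled_mark','rack','blue_sled'): print(t,mark(t,'wrist',2))
print(telemetry.current_t(),telemetry.current_joints())
E
python3 e5.py
```

```text
fence ang -94.38489275303037
touch True tip z 0.08820293683936833 [-0.74989047 -1.18977409  4.84148482]
sled [([0.6133, -0.3787, 0.0001], 0.86)]
sled_mark [([0.5521, -0.3742, 0.0328], 0.83)]
rack []
blue_sled [([0.6243, -0.2808, 0.001], 0.59)]
25.8583 [-7.94513990e-01  3.04382499e-01  1.48940382e+00  9.06859193e-05
  1.34755924e+00  7.75455759e-01]
```

View pics/w5.png

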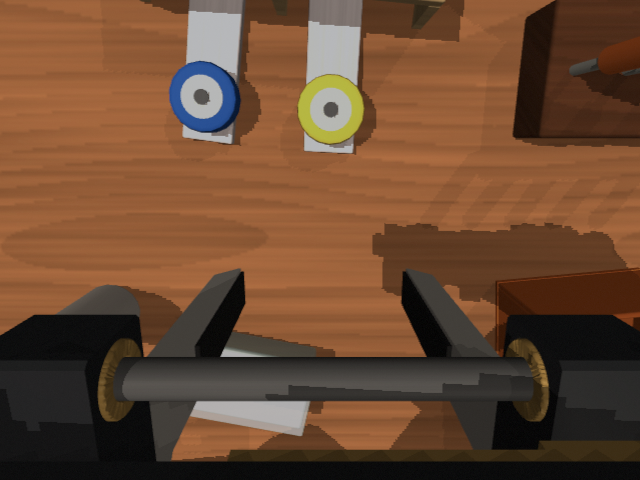

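Pin is home (knob top touched at 88.2 mm). In the wrist view the yellow boss is at (331,109), with bar edges at (310,0)-(304,150) and (362,0)-(355,153). Next: draw the sled out by its head.

```bash
cat > e6.py <<'E'
from h import *
k=np.load('k5.npy',allow_pickle=True).item()
b=pix2z('wrist',331,109.5,0.036,k)
e=[pix2z('wrist',u,v,.012,k)[:2] for u,v in((310,10),(304.4,148),(361.7,10),(355.2,150))]
d=(e[1]-e[0])+(e[3]-e[2]); th=np.arctan2(d[1],d[0]); print('boss',b,'sled ang',np.degrees(th),'width',np.linalg.norm(e[0]-e[2]))
u=np.array([np.cos(th),np.sin(th),0])
if th<0: th+=2*np.pi
P=np.array([b[0],b[1],0]); q=down(th+np.pi/2)
yaw=th-1.5*np.pi+np.pi/2-np.pi/2  # jaw across sled, camera to rear
q=down(th-1.5*np.pi)
r.move_to(P+[0,0,.09],q)
print('hit',r.move_l(P+[0,0,.030],vel=.12,guard=8))
gripper_to(0,f_grip=40); print('open',telemetry.current_opening())
r.move_l(P+u*.125+[0,0,.0305],vel=.12)
print('F',telemetry.current_wrist_force(),telemetry.current_opening())
r.move_l(P+u*.125+[0,0,.030],vel=.05)
gripper_to(.075)
r.move_l(P+u*.13+[0,0,.20],vel=.3)
k=vision.get_calibration('wrist'); w=vision.snapshot('wrist'); save(w,'w6'); np.save('k6.npy',k,allow_pickle=True)
for t in('sled','sled_mark','sled_handle'): print(t,mark(t,'wrist',2))
print('expected mark',P+u*.125,'th',th,telemetry.current_t())
E
python3 e6.py
```

```text
boss [ 0.55113359 -0.37549465  0.036     ] sled ang 177.74317374700317 width 0.04231296605195295
hit False
open 0.05541842858914238
F [ 0.12571137 -0.2731603   6.23902529] 0.05557821799554904
sled [([0.4863, -0.373, -0.0001], 0.74)]
sled_mark [([0.4267, -0.3707, 0.0336], 0.6)]
sled_handle []
expected mark [ 0.42623055 -0.3705723   0.        ] th 3.102203604829552 30.525
```

View pics/w6.png

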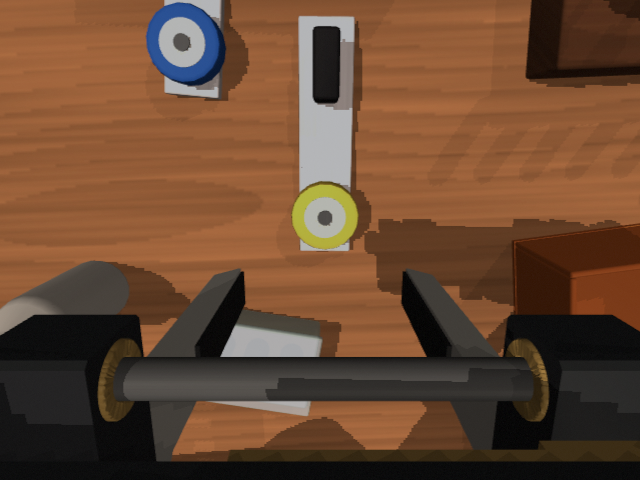

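The wrist view shows the sled flat and clear of the rack, boss at (324,218), handle top at (313–340, 27–100). I'll take the handle with the tool leaning back from the press, checking the IK for every pose first.

```bash
cat > g.py <<'E'
from h import *
C=np.array([0.6188,0.2153]); CH=np.radians(-94.2); TILT=np.radians(18)
def pose(mark_xy,ang,zu,back=0.0):
    """TCP pose holding the handle for a sled with mark at mark_xy, heading ang, underside at zu"""
    u=np.array([np.cos(ang),np.sin(ang),0]); Z=np.array([0,0,1.])
    x=np.cross(u,Z); z=-Z*np.cos(TILT)+u*np.sin(TILT); y=np.cross(z,x)
    q=R.from_matrix(np.c_[x,y,z]).as_quat()
    gp=np.array([*mark_xy,zu+.037])-.115*u
    return gp-.006*z-back*z, [q[3],q[0],q[1],q[2]]
def ins(dist): # mark location dist before the axis along the channel
    return C+dist*np.array([np.cos(CH),np.sin(CH)])
A=CH+np.pi
E
cat > e7.py <<'E'
from g import *
k=np.load('k6.npy',allow_pickle=True).item()
b=pix2z('wrist',324.5,218,0.036,k)
e=[pix2z('wrist',u,v,.012,k)[:2] for u,v in((299,17),(300,250),(354.5,17),(349,250))]
d=(e[1]-e[0])/np.linalg.norm(e[1]-e[0])+(e[3]-e[2])/np.linalg.norm(e[3]-e[2]); th=np.arctan2(d[1],d[0])%(2*np.pi)
print('boss',b,'ang',np.degrees(th),'len',np.linalg.norm(e[1]-e[0]),'wid',np.linalg.norm(e[0]-e[2]),np.linalg.norm(e[1]-e[3]))
c=[pix2z('wrist',u,v,.045,k) for u,v in((313.5,27),(340,27))]; print('handle rear mid',(c[0]+c[1])/2,'pred',b[:2]-.140*np.array([np.cos(th),np.sin(th)]))
ps=[pose(b[:2],th,0,.07),pose(b[:2],th,0),pose(b[:2],th,.09),pose(ins(.16),A,.09),pose(ins(.16),A,.0355),pose(ins(0),A,.0355),pose(ins(0),A,.0355,.07)]
for p in ps: print(np.round(p[0],3),inverse_kinematics(*p))
E
python3 e7.py
```

```text
boss [ 0.42615155 -0.37055035  0.036     ] ang 177.26114750123892 len 0.18707197439385542 wid 0.04288133276538832 0.04338245081575602
handle rear mid [ 0.56424877 -0.37742912  0.045     ] pred [ 0.56599163 -0.37724008]
[ 0.564 -0.377  0.109] [-0.60353784  0.66303582  1.19273533 -0.1637783   1.55534834 -2.1017448 ]
[ 0.543 -0.376  0.043] [-0.61863535  0.68755256  1.32116921 -0.17019485  1.40217707 -2.09022473]
[ 0.543 -0.376  0.133] [-0.61863535  0.6187615   1.2196218  -0.16775802  1.57010107 -2.11894034]
[ 0.599 -0.061  0.133] [-0.39878546  0.41686292  1.58944785  0.31323495  1.25387809 -0.4415894 ]
[ 0.599 -0.061  0.078] [-0.39878546  0.46932921  1.65500004  0.32779923  1.14185412 -0.48149591]
[0.61  0.099 0.078] [-0.13848717  0.4529175   1.68558119  0.3626485   1.05364223 -0.25396556]
[0.609 0.077 0.145] [-0.17455054  0.3875657   1.60518604  0.33594988  1.20144934 -0.23181596]
```

```bash
cat > e8.py <<'E'
from g import *
B=np.array([0.4261,-0.3705]); th=np.radians(177.3)
gripper_to(0.06)
r.move_to(*pose(B,th,0,.07))
print('hit',r.move_l(pose(B,th,0)[0],vel=.12,guard=8))
gripper_to(0,f_grip=55); print('open',telemetry.current_opening())
f0=telemetry.current_wrist_force()
r.move_l(pose(B,th,.09)[0],vel=.15)
r.hold(.15); print('w',telemetry.current_wrist_force()-f0,telemetry.current_torque())
r.move_to(*pose(ins(.15),A,.09)); 
r.move_l(pose(ins(.15),A,.042)[0],vel=.12)
k=vision.get_calibration('wrist'); w=vision.snapshot('wrist'); np.save('k8.npy',k,allow_pickle=True)
print(mark('sled_mark','wrist'),'exp',ins(.15),.042+.036,mark('punch_tip','wrist'),mark('channel','wrist'))
s=vision.snapshot('scene'); print(mark('sled_mark','scene'),mark('punch_tip','scene'))
c=cv2.resize(s[200:400,250:450],(320,320),interpolation=cv2.INTER_CUBIC)
save(np.hstack([cv2.resize(w,(427,320)),c]),'c8'); save(w,'w8')
print(telemetry.current_t(),telemetry.current_opening())
E
python3 e8.py
```

```text
hit False
open 0.019753374451891813
w [-0.66162396  1.23901495 -5.24137133] [ 0.02298019 -0.70697052 -0.00554202]
[([0.6097, 0.0649, 0.0766], 0.73)] exp [0.60781427 0.06570283] 0.078 [] []
[([0.6082, 0.063, 0.0744], 0.68)] [([0.6194, 0.2177, 0.0814], 0.66)]
38.1583 0.019129506711189244
```

View pics/c8.png

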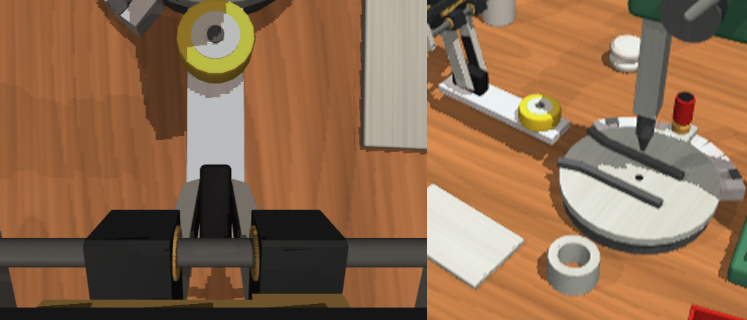

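```bash
cat > e9.py <<'E'
from g import *
k=np.load('k8.npy',allow_pickle=True).item(); print('boss',pix2z('wrist',322.5,51,.078,k),'exp',ins(.15))
f0=telemetry.current_wrist_force(); f=lambda:np.round(telemetry.current_wrist_force()-f0,1)
r.move_l(pose(ins(.145),A,.038)[0],vel=.1)
for d in (.08,.04,.008):
    g=r.move_l(pose(ins(d),A,.0375)[0],vel=.06,guard=12); print(d,g,f(),telemetry.current_ee_pos()-pose(ins(d),A,.0375)[0])
    if g: break
k=vision.get_calibration('wrist'); w=vision.snapshot('wrist'); np.save('k9.npy',k,allow_pickle=True); save(w,'w9')
print(mark('sled_mark','wrist'),'exp',ins(.008),mark('punch_tip','wrist'))
s=vision.snapshot('scene'); print(mark('sled_mark','scene'),mark('punch_tip','scene'),mark('knob_top','scene'))
c=cv2.resize(s[220:340,310:430],(480,480),interpolation=cv2.INTER_CUBIC)
save(np.hstack([w[:480,160:480],c]),'c9'); print(telemetry.current_t())
E
python3 e9.py
```

```text
boss [0.60718686 0.06366925 0.078     ] exp [0.60781427 0.06570283]
0.08 False [-0.2 -1.  -2. ] [ 8.35707409e-05 -3.70768439e-04 -3.63761436e-05]
0.04 False [-0.8  0.1 -1.2] [ 2.63170779e-05 -3.92411945e-05 -4.25116412e-05]
0.008 False [-1.6  0.2 -0.6] [-7.87811935e-05  1.67263654e-04 -5.57451797e-05]
[([0.6195, 0.2081, 0.0712], 0.79)] exp [0.61821409 0.20732148] [([0.6189, 0.2154, 0.0781], 0.98)]
[([0.6206, 0.2078, 0.0673], 0.61)] [([0.6181, 0.2145, 0.083], 0.8)] [([0.5047, 0.2283, 0.0886], 0.81)]
41.4917
```

View pics/c9.png

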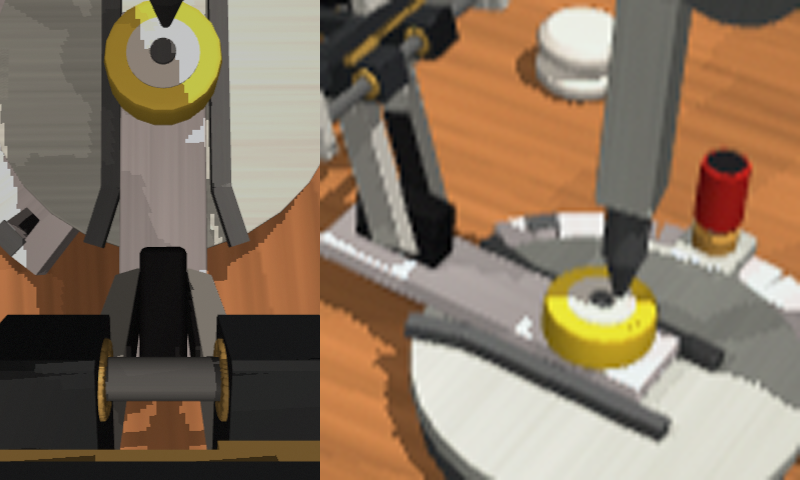

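Boss at wrist pixel (323,51) and tip at (324,27). In the scene view the boss is at (380,294.5) and the tip at (385,293.8). I'll work out the remaining offset from both views.

```bash
python3 - <<'E'
from g import *
k=np.load('k9.npy',allow_pickle=True).item()
ax=np.array([np.cos(A),np.sin(A)]); n=np.array([-ax[1],ax[0]])
for cam,kk,t,bs in(('wrist',k,(324,27),(323,51)),('scene',None,(385,293.7),(380,294.5))):
    T=pix2z(cam,*t,.080,kk)[:2]
    for z in(.0735,.072):
        B=pix2z(cam,*bs,z,kk)[:2]; print(cam,z,'tip',T,'boss',B,'along',(T-B)@ax,'lat',(T-B)@n)
E
```

```text
wrist 0.0735 tip [0.61826938 0.21284965] boss [0.61731018 0.20563996] along 0.007260581786942068 lat -0.00042860053208638977
wrist 0.072 tip [0.61826938 0.21284965] boss [0.61737165 0.20647199] along 0.006426279324881886 lat -0.00042823373342097573
scene 0.0735 tip [0.61922972 0.21682529] boss [0.61955423 0.20694878] along 0.009826221737090671 lat 0.0010469811073794137
scene 0.072 tip [0.61922972 0.21682529] boss [0.61796816 0.20634782] along 0.01054173092377948 lat -0.0004908213212805467
```

```bash
cat > e10.py <<'E'
from g import *
f=lambda:np.round(telemetry.current_wrist_force(),1)
r.move_l(pose(ins(.0003),A,.0375)[0],vel=.04,guard=12); print(f())
g=r.move_l(pose(ins(.0003),A,.0335)[0],vel=.02,guard=6); p=telemetry.current_ee_pos(); print('down',g,f(),p-pose(ins(.0003),A,.034)[0])
k=vision.get_calibration('wrist'); w=vision.snapshot('wrist'); np.save('k10.npy',k,allow_pickle=True); save(w,'w10')
print(mark('sled_mark','wrist'),mark('punch_tip','wrist'))
s=vision.snapshot('scene'); save(s,'s10'); print(mark('sled_mark','scene'),mark('punch_tip','scene'),mark('knob_top','scene'))
a=cv2.resize(w[0:120,262:382],(400,400),interpolation=cv2.INTER_CUBIC); c=cv2.resize(s[260:320,350:410],(400,400),interpolation=cv2.INTER_CUBIC)
save(np.hstack([a,c]),'c10'); print(telemetry.current_t())
E
python3 e10.py
```

```text
[ 0.4  0.2 -4.5]
down True [ 0.4 -0.4  6. ] [ 4.47176430e-04 -5.23515842e-05  2.00190520e-05]
[([0.6192, 0.2135, 0.0698], 0.64)] [([0.6171, 0.2137, 0.0823], 0.69)]
[([0.6207, 0.2122, 0.0675], 0.77)] [([0.6199, 0.2173, 0.0814], 0.71)] [([0.5059, 0.2267, 0.0887], 0.64)]
42.4417
```

View pics/c10.png

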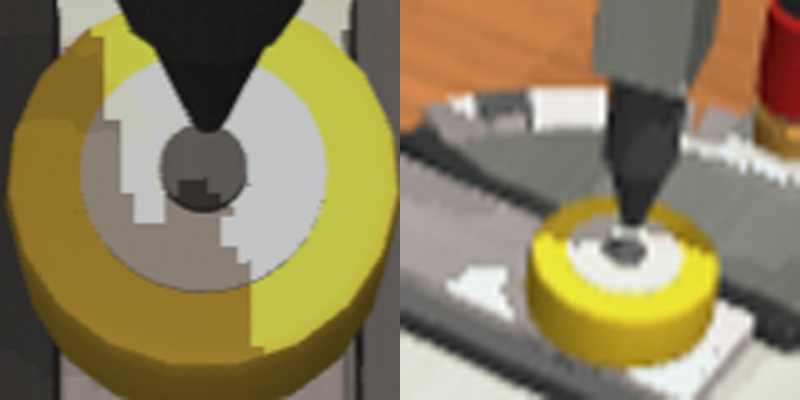

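The wrist crop has the tip at full-frame (324,39.2) and the boss at (322.7,50.0). The scene crop has the tip at (385.3,294.1) and the boss at (383.6,297.3).

```bash
python3 - <<'E'
from g import *
k=np.load('k10.npy',allow_pickle=True).item()
ax=np.array([np.cos(A),np.sin(A)]); n=np.array([-ax[1],ax[0]])
for cam,kk,t,bs in(('wrist',k,(323.9,39.0),(322.6,49.9)),('scene',None,(385.2,294.1),(383.6,297.2))):
    for zt in(.080,.081):
        T=pix2z(cam,*t,zt,kk)[:2]; B=pix2z(cam,*bs,.070,kk)[:2]
        print(cam,zt,'tip',T,'boss',B,'along',(T-B)@ax,'lat',(T-B)@n)
E
```

```text
wrist 0.08 tip [0.61882186 0.21290086] boss [0.61832979 0.2137059 ] along -0.0007668483901863675 lat -0.0005497075614132971
wrist 0.081 tip [0.61877472 0.21231336] boss [0.61832979 0.2137059 ] along -0.0013562159158942036 lat -0.0005457240122706225
scene 0.08 tip [0.62008069 0.21763922] boss [0.6192856  0.21486664] along 0.002823358107903457 lat -0.0005898891080210009
scene 0.081 tip [0.62114748 0.21802787] boss [0.6192856  0.21486664] along 0.003289094281310672 lat -0.0016253552097032769
```

```bash
cat > e11.py <<'E'
from g import *
f=lambda:np.round(telemetry.current_wrist_force(),1)
r.move_l(pose(ins(-.0005),A,.0342)[0],vel=.01); print(f())
gripper_to(.045); r.hold(.2); print(telemetry.current_wrist_force())
p,q=pose(ins(0),A,.034,.055); r.move_l(p,vel=.12)
k=vision.get_calibration('wrist'); w=vision.snapshot('wrist'); np.save('k11.npy',k,allow_pickle=True); save(w,'w11')
print(mark('sled_mark','wrist'),mark('punch_tip','wrist'),mark('sled_handle','wrist'))
s=vision.snapshot('scene'); save(s,'s11'); print(mark('sled_mark','scene'),mark('punch_tip','scene'),mark('knob_top','scene'))
a=cv2.resize(w[0:120,262:382],(400,400),interpolation=cv2.INTER_CUBIC); c=cv2.resize(s[260:320,350:410],(400,400),interpolation=cv2.INTER_CUBIC)
save(np.hstack([a,c]),'c11'); print(telemetry.current_t())
E
python3 e11.py
```

```text
[ 0.1 -1.8  0.4]
[-0.33161017 -0.17936552 -0.48641064]
[([0.6178, 0.2151, 0.0686], 0.6)] [([0.6146, 0.2147, 0.0793], 0.85)] [([0.6107, 0.1024, 0.077], 0.68)]
[([0.6233, 0.2124, 0.0692], 0.83)] [([0.6199, 0.2169, 0.0836], 0.82)] [([0.5044, 0.2254, 0.0888], 0.76)]
44.6583
```

View pics/c11.png

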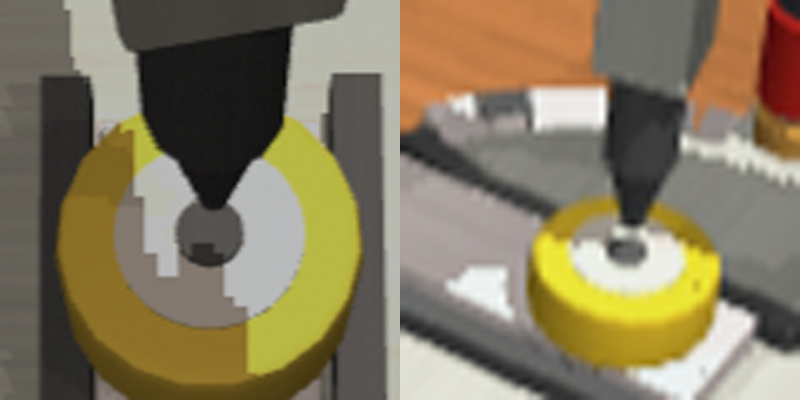

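```bash
python3 - <<'E'
from g import *
k=np.load('k11.npy',allow_pickle=True).item()
ax=np.array([np.cos(A),np.sin(A)]); n=np.array([-ax[1],ax[0]])
for cam,kk,t,bs in(('wrist',k,(325.5,62.0),(324.5,69.8)),('scene',None,(385.2,294.1),(383.8,297.1))):
    T=pix2z(cam,*t,.080,kk)[:2]; B=pix2z(cam,*bs,.070,kk)[:2]
    print(cam,'tip',T,'boss',B,'along',(T-B)@ax,'lat',(T-B)@n)
# aligned: where would boss pixel be in each view for tip above it?
for cam,kk in(('wrist',k),('scene',vision.get_calibration('scene'))):
    q=kk['orientation']; M=R.from_quat([q[1],q[2],q[3],q[0]]).as_matrix()
    for p in((.6188,.2153,.08),(.6188,.2153,.07)):
        c=M.T@(np.array(p)-kk['position']); print(cam,kk['cx']+kk['fx']*c[0]/c[2],kk['cy']+kk['fy']*c[1]/c[2])
# yellow disc rim in scene: ellipse fit of whole mark
w=cv2.cvtColor(cv2.imread('pics/w11.png'),cv2.COLOR_BGR2GRAY); print(w[52:82:1,324])
E
```

```text
wrist tip [0.61883538 0.21326072] boss [0.61832875 0.21382971] along -0.0005303538516349425 lat -0.0005469338841203648
scene tip [0.62008069 0.21763922] boss [0.61881699 0.21507766] along 0.002647231974957822 lat -0.0010726997411840042
wrist 325.17197530580927 58.49541969512083
wrist 325.1209088442826 67.31719026572904
scene 384.3738866858571 293.2953602081841
scene 383.90777178994864 297.1355625472447
[ 21  19  22  20  22  21  22  22  23  23  34  75  83  83  83  83  83  83
  84  84  80  46  46  45  45  45  44  44 100 122]
```

```bash
python3 - <<'E'
from g import *
p,q=pose(ins(0),A,.034,.12); r.move_l(p,vel=.2)
s=vision.snapshot('scene')
for t in 'knob_top sled sled_mark blue_sled oil_bottle white_yoyo steel_plate spacer'.split(): print(t,mark(t,'scene'))
vision.snapshot('top')
for t in 'pad_box screwdriver oil_bottle white_yoyo'.split(): print(t,mark(t,'top'))
save(s,'s12'); print(telemetry.current_t())
E
```

```text
knob_top [([0.5028, 0.229, 0.0871], 0.71)]
sled [([0.6084, 0.1538, 0.0361], 0.6)]
sled_mark [([0.6192, 0.2141, 0.0687], 0.72)]
blue_sled [([0.6206, -0.2778, 0.0003], 0.76)]
oil_bottle [([0.3649, -0.1583, -0.0016], 0.71)]
white_yoyo [([0.3675, 0.0743, -0.0003], 0.62)]
steel_plate []
spacer [([0.7747, 0.2061, -0.0017], 0.72)]
pad_box [([0.2975, -0.3042, 0.0057], 0.81)]
screwdriver [([0.2997, 0.3707, -0.0001], 0.75)]
oil_bottle [([0.3608, -0.1568, 0.0015], 0.93)]
white_yoyo [([0.3627, 0.0775, 0.0028], 0.52)]
45.8333
```

View pics/s12.png

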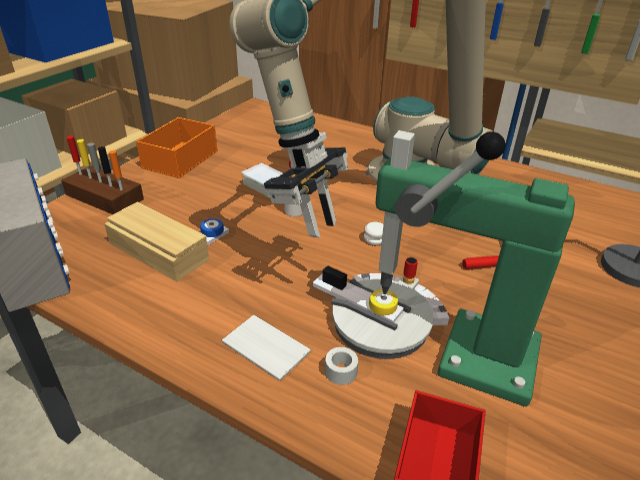

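The final view shows the sled flat in the channel with the boss under the punch at about (384,296). The knob is down at (410,263), the gripper is clear, and the other things are where they were.

```bash
python3 -c "
from h import *
r.sign_off(); print(telemetry.current_t())"
```

```text
the job is handed in; nothing more can be done
the job is handed in; nothing more can be done
```

The job is done and handed in at about 46 s of the 72 s allowed. The sled lies flat in the channel with its boss under the punch, and the pin was home when I touched it.

- **Dial:** I lifted the knob, swung the dial 0.785 rad clockwise and let the pin drop into the yellow-tab hole. A light touch put the knob top at 88.2 mm, against 88 mm for fully home. I did not touch it again after inserting the sled, but the last camera reading (87 mm) agreed and the insertion forces were only a few newtons.
- **Sled:** I drew it out 125 mm by the yo-yo head and set it down flat, clear of the rack. I took it again by the handle with the tool leaning away from the press, slid it in, lowered it to the channel floor and let go.
- **Boss under the punch:** The two cameras disagree along the channel. The close wrist view puts the boss about 0.5 mm past the tip, or centred if the tip is rounded. The coarser scene view (about 2 mm per pixel) puts it about 2.6 mm short. I relied on the wrist view and made no further correction. Sideways the two views give about 0.5 and 1 mm off.
- **Other things on the bench:** Those the cameras found again matched their first readings within a few millimetres, which is the measuring noise. The network missed the steel plate in the last check, but the picture shows it unmoved.

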